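# Fit the lamp cartridge into the microscope light box

## Robot

A 6-joint arm with a two-finger parallel gripper is mounted at the origin on the work surface. World frame = base frame: x ahead of the robot, y to its left, z up, the work surface at z = 0. Lengths are in mm, angles in rad, forces in N, time in s.
With the tool pointing down it reaches from about 275 to 875 mm from the base axis. Payload 12.5 kg.
Tool frame: the origin (TCP) lies at the very end of the fingers, on their centre line; the grasp point (between the pads) lies 19 mm behind it (bot.grip_point_offset is the distance from the TCP to the grasp point, in mm); z points along the fingers, x is the direction in which the jaws open and shut, and the axes are right-handed (so a half turn about z gives the same grasp; the last joint's range is limited). The gripper opens to 85 mm and grips with 20 to 120 N. Pads are 22 mm wide; open, the fingers measure 114 mm over their backs; the gripper's body (76 mm by 85 mm) begins 54 mm behind the grasp point. The pads swing forward as they close: fully open they stand 13 mm farther back than shut.
Start: joints at [1.075, 0.351, 1.652, -0, 1.139, -0.085], TCP at [219.607, 504.239, 231.29] pointing down, gripper open.
Joint ranges: [-2.75, 2.75], [-0.79, 2.1], [0.01, 2.65], [-1.57, 4.71], [0.07, 3.14], [-2.87, 2.87]. Speed limits (rad/s): [2.22, 2.22, 2.79, 3.14, 3.14, 3.14].

## Interface

Orientations are given as a unit quaternion [x, y, z, w].
In Python, from rig import bot, claw, solve_ik, capture, get_calibration, look_for, spot_point gives the robot as it stands. The module is installed in compiled form; this text tells all that it offers. Calls block until the motion is done:
- bot.movep(position, orientation): joint-space move of the TCP to a pose.
- bot.move_l(position, v=150, frame=None, force_limit=None): straight line of the TCP; frame=None keeps the orientation; v is the mean speed in mm/s. With force_limit (N) it stops when the force on the tool has changed by that much, and returns True; else False.
- bot.move_j(angles): joint-space move.
- claw.gripper_open() and claw.close_gripper(force=None): open the fingers fully, or close them until they stop; force is the grip in N (None keeps the last).
- bot.pause(seconds).
- solve_ik(position, orientation): joint angles nearest the present ones, or None.
- capture(name): name is "scene" or "top" or "wrist"; returns the picture (400x640x3 uint8, red, green, blue); there is no depth.
- get_calibration(name): a dict with "vfov" (degrees; the focal length in pixels is half the picture's height over the tangent of half this angle, whatever the lens; pixels are square), "cx", "cy" (the principal point, pixels), "eye" and "rotation" of the camera in the world; the wrist camera has in their place "tool_from_camera" (4x4, takes a point from camera to tool coordinates, whose origin is the TCP and whose axes are the tool frame's). Camera axes: x right, y down, z forward; pixel columns grow to the right and rows downward; lengths in mm; the calibration is good to about 2 mm. A picture is of the moment at which its call begins: read the wrist's pose just before it. get_calibration takes no time and is no camera call.
A pose or a line that the arm cannot do raises bot.MotionError and nothing moves.
- bot.sign_off(): hands the job in, once; it reports no verdict.
Trained networks look in the newest picture that a camera, given by its name, has taken for a name from the list of things; names that differ only in an ending like _2 or _b are one class to them, and where a whole thing is asked for, a point or a joint stands for the part that bears it (a point fixed in the world has none). Each returns a list of dicts, best first, with "score" (0 to 1); they miss things now and then, are a little off and sometimes report something else, mostly with a low value. They report only what shows in the picture. A call takes as long as a camera call.
- look_for(camera, name): "at" ([column, row] in pixels, amid what is visible of it).
- spot_point(camera, name): "at" ([column, row] in pixels: a listed point, or the origin of a listed thing).
Readings, each from a call of its own:
- bot.current_t(): time.
- bot.current_q(): joint angles.
- bot.current_joint_vel(): joint speeds.
- bot.current_joint_efforts(): joint torques, N m.
- bot.current_tool_pos(): TCP position.
- bot.current_ee_rot(): TCP orientation.
- bot.current_contact_force(): force on the tool from outside, world axes, zero at the start.
- bot.current_ft_torque(): the same for the moment, N m.
- bot.current_opening(): finger opening in mm.
Only numpy, scipy, OpenCV 4.12 (cv2) and the standard library are available. Lean on these libraries where they do the work, as an engineer would, in place of code of your own. Each camera call takes 0.05 s, during which the arm holds its last target. There are 200 camera calls.

## Task

Take the lamp cartridge with the two squeeze tabs from its stand, squeeze its tabs in and lower it gently into the socket on top of the light box until its disc sits flat on the box, then, tabs still squeezed, turn it clockwise (seen from above) until you feel it come up against its stop, and let go so that both tabs spring out into the notches of the rim. Do not force it in the socket, and leave the other things on the bench where they are.

Things in the scene. Friction and masses are not known exactly. Their poses are not given: they have to be found in the camera images.
- lamp: The lamp cartridge, 150 to 240 g, black and metal, the one with two upright side tabs. Origin at the centre of the underside of its disc (53 mm diameter, 8 mm thick), z up along its axis. Above the disc a finned core, 29 mm diameter, up to 53 mm. Half a turn about z makes no difference to it. It starts upright in one of two like ring stands, its disc on the stand's top.
- lamp_grip (a point): Point on the cartridge's axis between its two tabs, 33 mm above lamp's origin; same axes. The tabs stand on its +y and -y sides: 20 mm wide (x), 5 mm thick, from 8 to 46 mm above the disc's underside. Their outer faces are 60 mm apart sprung out, 48 mm squeezed fully in. Squeeze along y.
- lamp_bar (a point): Lowest point on the cartridge's axis, 17 mm below lamp's origin; same axes. A cross bar on a 9 mm stem lies here along x: 36 mm long, 10 mm wide, 9 to 14 mm below the disc's underside, with a lead-in nose 32 by 6 mm down to 17 mm.
- tab_left (a joint): How far the +y tab is squeezed in: 0 sprung out to 0.006 m fully in. Its spring gives 4 N when out, 8 N fully in; a grip of 20 to 40 N holds both tabs on their inner stops. A tooth at the tab's foot (8 mm wide, 1.5 to 7 mm above the disc's underside) reaches 33 mm from the axis sprung out, 27 mm squeezed in.
- tab_right (a joint): The same for the -y tab.
- socket (a point): Centre of the socket, on the light box's flat top, 90 mm above the bench; z up, x along the entry slot. Slot 39.5 mm (x) by 13.5 mm (y), through a 6 mm plate into a hollow 32 mm deep from the top. The cartridge goes in with its cross bar along x (either way round), tabs squeezed; its disc then rests on the top and lamp's origin is at this point.
- rim (a point): Centre of the rim's upper edge, 8 mm above socket; axes likewise. Metal rim, radius 28 mm inside, 33 mm outside, two opposite 12 mm notches for the teeth. The seated cartridge turns clockwise only, 45 to 75 degrees, to a hard stop that differs each time and is not told: feel for it. At the stop (or up to 3 degrees before) the teeth face the notches.
- light_box: The light box, white, 200 mm (x) by 160 mm (y) by 90 mm tall, fixed to the bench; origin under its centre, the socket in the middle of its top. More than 50 N between the cartridge and the box or rim damages it: feel about 5 N downward or 0.15 N m of turning moment and stop.
- stand_a: The ring stand that holds the lamp cartridge at the start: grey, fixed, 66 mm outer and 43 mm inner diameter, 22 mm tall; origin under its centre.
- plug: Bystander: a black blanking plug with a like disc, but a plain round stub (32 mm diameter, 40 mm above the disc's underside) and no tabs, standing in the other stand. Origin at the centre of the underside of its disc.
- bottle: Bystander: small bottle, 40 mm in diameter, 85 mm tall; origin under its centre.
- dish: Bystander: clear shallow dish, 84 mm in diameter, 15 mm tall; origin under its centre.
- slide_box: Bystander: blue box 90 by 40 by 32 mm; origin under its centre.
- tube_rack: Bystander: white tube rack 60 by 110 by 58 mm; origin under its centre.
- tip_box: Bystander: grey box with clear lid, 98 by 66 by 47 mm; origin under its centre.

How it is judged (in metres and radians):
On the way, in this order (a step that is already met when the one before it is completed fails the run):
1. the cartridge is lifted clear of its stand (height (world z) of lamp above 0.06 m and contact force between lamp and stand_a below 0.1 N), for 0.2 s.
2. the cartridge sits in the socket, its disc on the box top, tabs squeezed (z of lamp in the frame of socket below 0.003 m and horizontal distance between lamp and socket below 0.004 m and value of joint each of tab_left, tab_right above 0.0045 m), for 0.1 s.
At the end, for the whole second after the job is handed in: The lamp cartridge is at rest, upright (within 0.06 rad) in the socket, its disc within 2 mm of the box top and within 4 mm of the socket's centre, turned more than 0.6 rad from the entry slot, with both tabs sprung out into the notches (squeezed less than 2 mm), and let go (z of lamp in the frame of socket between -0.003 and 0.002 m and horizontal distance between lamp and socket below 0.004 m and angle between lamp's own z axis and vertical below 0.06 rad and angle between the x axis of lamp and the x axis of socket, either way round above 0.6 rad and value of joint each of tab_left, tab_right below 0.002 m and linear speed of lamp below 0.01 m/s); the robot touches nothing.
It fails at once if the cartridge is forced in the socket (more than 50 N on the light box) (contact force between lamp and light_box above 50 N).
It fails at once if a bystander is moved more than 20 mm (distance of any of plug, bottle, dish, slide_box, tube_rack, tip_box from where it was at the start of the episode above 0.02 m).
It also fails if it takes over 64 s, if anything falls off the work surface, if the arm or the gripper's body presses on something with over 40 N, if the wrist force passes 120 N, or if a joint passes its speed limit or range.

## Working session

There is one attempt and no reset: what is moved stays moved. The work goes in short steps, each a Python script; the robot and the scene stay as the last script left them, time stands still between calls to the robot, and variables do not carry over. Pictures are saved under pics/ and viewed, about 8 in all and at most 12, crops included, and the job is handed in when it is done.

```bash
mkdir -p pics; cat > h.py <<'E'
import numpy as np, cv2
from scipy.spatial.transform import Rotation as R
from rig import bot, claw, solve_ik, capture, get_calibration, look_for, spot_point
def cam(name):
    c=get_calibration(name)
    if 'eye' in c: E=np.array(c['eye'],float); M=np.array(c['rotation'],float)
    else:
        T=np.array(c['tool_from_camera'],float); Rt=R.from_quat(bot.current_ee_rot()).as_matrix()
        E=Rt@T[:3,3]+np.array(bot.current_tool_pos()); M=Rt@T[:3,:3]
    f=200/np.tan(np.radians(c['vfov'])/2)
    return E,M,f,c['cx'],c['cy']
def ray(C,px):
    E,M,f,cx,cy=C
    return M@np.array([(px[0]-cx)/f,(px[1]-cy)/f,1])
def at_z(C,px,z):
    d=ray(C,px); return C[0]+d*(z-C[0][2])/d[2]
def proj(C,p):
    E,M,f,cx,cy=C; q=M.T@(np.array(p)-E); return np.array([cx+f*q[0]/q[2],cy+f*q[1]/q[2]])
def save(n,im): cv2.imwrite('pics/'+n+'.png',im[:,:,::-1])
def down(yaw): # tool x axis at yaw, z down
    return (R.from_euler('z',yaw)*R.from_euler('x',np.pi)).as_quat()
E
python3 - <<'E'
from h import *
print(get_calibration('top'),get_calibration('wrist'))
Z={'lamp':22,'lamp_grip':55,'lamp_bar':5,'socket':90,'rim':98,'light_box':0,'stand_a':0,'plug':22,'bottle':0,'dish':0,'slide_box':0,'tube_rack':0,'tip_box':0}
for n in ('top','scene'):
    im=capture(n); save(n,im); C=cam(n)
    for k,z in Z.items():
        for d in spot_point(n,k)[:2]: print(n,k,round(d['score'],2),np.round(d['at']),np.round(at_z(C,d['at'],z),1))
print(bot.current_t(),R.from_quat(bot.current_ee_rot()).as_matrix().round(2).tolist())
E
```

```text
{'vfov': 55.91797394221916, 'cx': 314.0948658115498, 'cy': 205.43413992459793, 'eye': array([ 516.11156842,  120.48528268, 1048.73353452]), 'rotation': array([-0.69920011,  0.71439534, -0.02056003,  0.01832466])} {'vfov': 63.76865367112193, 'cx': 325.3345559046677, 'cy': 199.2466647167525, 'tool_from_camera': array([[ 9.99999802e-01,  2.27998500e-04,  5.86102811e-04,
         2.49896726e-01],
       [-3.76634546e-04,  9.63471575e-01,  2.67810348e-01,
        -6.75445512e+01],
       [-5.03633040e-04, -2.67810516e-01,  9.63471470e-01,
        -1.42779025e+02],
       [ 0.00000000e+00,  0.00000000e+00,  0.00000000e+00,
         1.00000000e+00]])}Traceback (most recent call last):
  File "<stdin>", line 7, in <module>
  File "h.py", line 16, in at_z
    d=ray(C,px); return C[0]+d*(z-C[0][2])/d[2]
  File "h.py", line 14, in ray
    return M@np.array([(px[0]-cx)/f,(px[1]-cy)/f,1])
           ~^~~~~~~~~~~~~~~~~~~~~~~~~~~~~~~~~~~~~~~~
ValueError: matmul: Input operand 1 has a mismatch in its core dimension 0, with gufunc signature (n?,k),(k,m?)->(n?,m?) (size 3 is different from 4)
```

```bash
sed -i "s/M=np.array(c\['rotation'\],float)/M=R.from_quat(c['rotation']).as_matrix()/" h.py
python3 - <<'E'
from h import *
Z={'lamp':22,'lamp_grip':55,'lamp_bar':5,'socket':90,'rim':98,'light_box':0,'stand_a':0,'plug':22,'bottle':0,'dish':0,'slide_box':0,'tube_rack':0,'tip_box':0}
for n in ('top','scene'):
    im=capture(n); save(n,im); C=cam(n)
    for k,z in Z.items():
        for d in spot_point(n,k)[:2]: print(n,k,round(d['score'],2),np.round(d['at']),np.round(at_z(C,d['at'],z),1))
print(bot.current_t(),R.from_quat(bot.current_ee_rot()).as_matrix().round(2).tolist())
E
```

```text
top lamp 0.89 [314. 219.] [535.9 116.3  22. ]
top lamp 0.64 [320. 160.] [697.2  97.4  22. ]
top lamp_grip 0.84 [308. 222.] [528.2 133.2  55. ]
top lamp_bar 0.58 [312. 225.] [520.6 123.2   5. ]
top lamp_bar 0.27 [368. 251.] [445.4 -29.9   5. ]
top socket 0.74 [449. 233.] [ 491.4 -225.3   90. ]
top rim 0.6 [450. 236.] [ 483.5 -223.3   98. ]
top rim 0.36 [311. 218.] [535.6 125.7  98. ]
top light_box 0.75 [432. 231.] [ 496.5 -208.7    0. ]
top light_box 0.35 [366. 247.] [455.7 -23.7   0. ]
top stand_a 0.69 [311. 218.] [539.8 125.1   0. ]
top plug 0.66 [240. 211.] [561.4 318.   22. ]
top bottle 0.7 [369. 248.] [451.1 -32.7   0. ]
top dish 0.62 [319. 162.] [696.1  99.    0. ]
top dish 0.58 [301. 262.] [418.8 155.    0. ]
top slide_box 0.59 [320. 161.] [699.1  96.7   0. ]
top tube_rack 0.93 [194. 243.] [475.6 451.4   0. ]
top tip_box 0.95 [358. 165.] [684.5  -8.2   0. ]
top tip_box 0.64 [302. 261.] [420.2 153.9   0. ]
scene lamp 0.72 [310. 222.] [523.2 130.7  22. ]
scene lamp_grip 0.73 [307. 211.] [519.8 126.7  55. ]
scene lamp_bar 0.82 [311. 232.] [540.  124.4   5. ]
scene socket 0.56 [143. 249.] [ 486.3 -219.4   90. ]
scene rim 0.55 [142. 248.] [ 491.3 -219.    98. ]
scene light_box 0.56 [152. 279.] [ 488.5 -223.8    0. ]
scene stand_a 0.57 [310. 229.] [526.8 129.7   0. ]
scene stand_a 0.16 [293. 308.] [692.4  -1.2  -0. ]
scene plug 0.95 [390. 207.] [575.4 319.1  22. ]
scene bottle 0.82 [232. 235.] [455.4 -33.1   0. ]
scene dish 0.8 [300. 194.] [412.  165.5   0. ]
scene slide_box 0.63 [340. 289.] [700.7 101.4   0. ]
scene tube_rack 0.82 [407. 170.] [466.7 459.9   0. ]
scene tip_box 0.96 [293. 305.] [686.3   1.4   0. ]
1.5 [[0.4, 0.92, -0.0], [0.92, -0.4, -0.0], [-0.0, 0.0, -1.0]]
```

View pics/top.png

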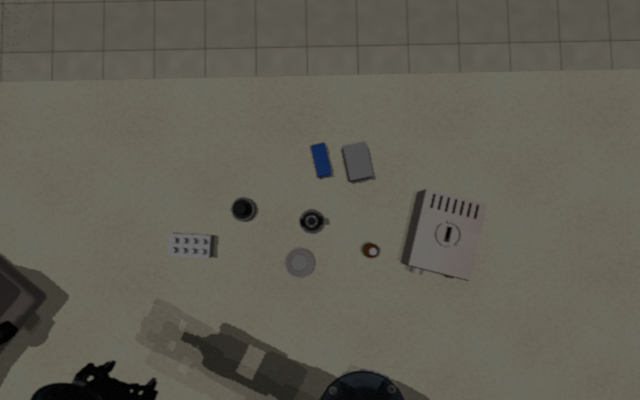

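View pics/scene.png

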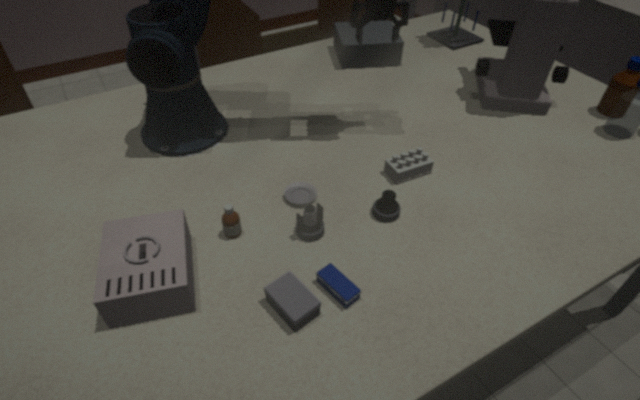

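```bash
cat >> h.py <<'E'
def view(target,yaw,ztcp):
    d=(ztcp+143-target[2])/0.963*0.963
    y=-67.5+0.278*d
    ty=np.array([np.sin(yaw),-np.cos(yaw)])
    p=np.array([*(np.array(target[:2])-y*ty),ztcp])
    return p,down(yaw)
E
python3 - <<'E'
from h import *
for nm,t in (('lamp',[527,127,45]),('sock',[489,-222,95])):
  for yaw in np.arange(-3,3.2,.5):
    p,q=view(t,yaw,t[2]+190); j=solve_ik(p,q); print(nm,round(yaw,2),None if j is None else np.round(j,2))
p,q=view([527,127,45],1.17,235)
bot.movep(p,q); bot.pause(.3)
C=cam('wrist'); im=capture('wrist'); save('w1',im)
for k,z in {'lamp':22,'lamp_grip':55,'stand_a':0}.items():
    for d in spot_point('wrist',k)[:2]: print(k,round(d['score'],2),np.round(d['at']),np.round(at_z(C,d['at'],z),1))
print(bot.current_t(),bot.current_tool_pos())
E
```

```text
lamp -3.0 None
lamp -2.5 [0.11 0.35 1.64 0.   1.15 2.61]
lamp -2.0 [0.13 0.37 1.62 0.   1.16 2.13]
lamp -1.5 [ 0.15  0.38  1.6  -0.    1.16  1.65]
lamp -1.0 [ 0.17  0.38  1.61 -0.    1.16  1.17]
lamp -0.5 [ 0.19  0.36  1.62 -0.    1.15  0.69]
lamp 0.0 [ 0.2   0.34  1.65 -0.    1.15  0.2 ]
lamp 0.5 [ 0.19  0.32  1.68 -0.    1.14 -0.31]
lamp 1.0 [ 0.18  0.3   1.71 -0.    1.13 -0.82]
lamp 1.5 [ 0.16  0.29  1.73 -0.    1.12 -1.34]
lamp 2.0 [ 0.14  0.29  1.73  0.    1.12 -1.86]
lamp 2.5 [ 0.12  0.3   1.72  0.    1.13 -2.38]
lamp 3.0 None
sock -3.0 [-0.55  0.3   1.58  0.    1.26  2.45]
sock -2.5 [-0.53  0.32  1.56  0.    1.26  1.97]
sock -2.0 [-0.51  0.32  1.55 -0.    1.26  1.49]
sock -1.5 [-0.49  0.32  1.56 -0.    1.26  1.01]
sock -1.0 [-0.47  0.3   1.58 -0.    1.26  0.53]
sock -0.5 [-0.47  0.28  1.61 -0.    1.25  0.03]
sock 0.0 [-0.47  0.26  1.64 -0.    1.24 -0.47]
sock 0.5 [-0.49  0.24  1.67 -0.    1.24 -0.99]
sock 1.0 [-0.51  0.23  1.68 -0.    1.23 -1.51]
sock 1.5 [-0.53  0.23  1.68  0.    1.23 -2.03]
sock 2.0 [-0.55  0.25  1.66  0.    1.24 -2.55]
sock 2.5 None
sock 3.0 [-0.56  0.29  1.6   0.    1.25  2.73]
lamp 0.88 [322. 196.] [527.4 123.5  22. ]
lamp 0.61 [285. 330.] [674.1   8.9  22. ]
lamp_grip 0.95 [325. 205.] [530.6 126.4  55. ]
lamp_grip 0.43 [182. 181.] [448.9   0.7  55. ]
3.7 [503.89103292 136.86943174 235.01019061]
```

View pics/w1.png

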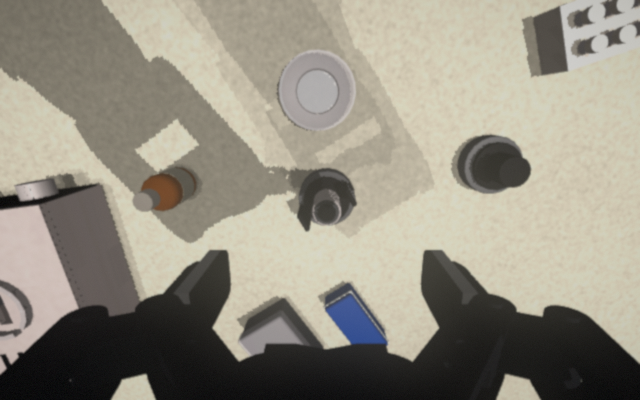

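```bash
python3 - <<'E'
from h import *
t=[528.5,126,55]; crops=[]
for yaw in (1.17,-1.97):
    p,q=view(t,yaw,175); bot.movep(p,q); bot.pause(.3)
    C=cam('wrist'); im=capture('wrist')
    for k,z in {'lamp':22,'lamp_grip':55}.items():
        for d in spot_point('wrist',k)[:1]: print(k,round(d['score'],2),np.round(d['at']),np.round(at_z(C,d['at'],z),1))
    c=im[80:280,225:425]; crops.append(cv2.resize(c,(400,400),interpolation=cv2.INTER_CUBIC)); save('l%d'%len(crops),im)
    np.save('l%d.npy'%len(crops),np.array(list(C[0])+list(C[1].ravel())+list(C[2:])))
save('lc',np.hstack(crops)); print(bot.current_t())
E
```

```text
lamp 0.87 [325. 190.] [529.7 126.   22. ]
lamp_grip 0.65 [327. 199.] [529.8 128.3  55. ]
lamp 0.67 [324. 187.] [532.  126.6  22. ]
lamp_grip 0.57 [324. 195.] [533.4 125.5  55. ]
7.6
```

View pics/lc.png

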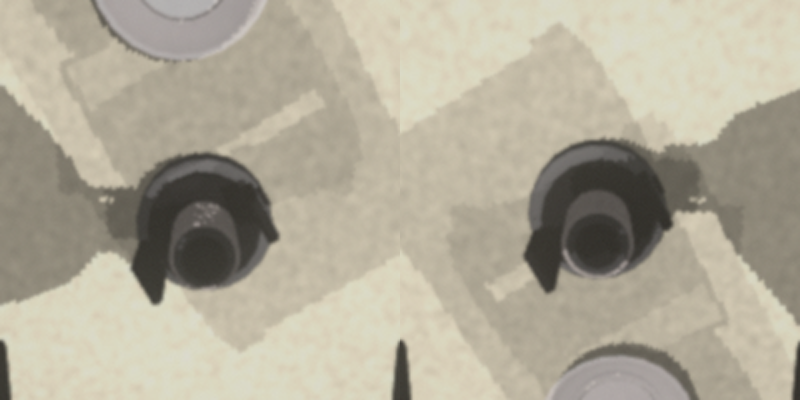

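```bash
cat >> h.py <<'E'
def loadC(f):
    a=np.load(f); return a[:3],a[3:12].reshape(3,3),a[12],a[13],a[14]
E
cat > fit.py <<'E'
from h import *
from scipy.optimize import least_squares
# tab top outer corners (crop px): left tab far, near ; right tab near
obs={'l1':[(133,268,0),(155,303,1),(278,240,2)],'l2':[(124,258,2),(148,292,3),(272,228,0)]}
loc=np.array([[-10,30],[10,30],[10,-30],[-10,-30]])
def pts(x): 
    c,s=np.cos(x[2]),np.sin(x[2]); return (loc@np.array([[c,s],[-s,c]]))+x[:2]
def res(x,off):
    r=[]
    for k,o in obs.items():
        C=loadC(k+'.npy'); P=pts(x)
        for u,v,i in o:
            if k=='l2': pass
            r+=list(proj(C,[*P[i],68])-np.array([225+u/2,80+v/2]))
    return r
best=min((least_squares(res,[530,126,y],args=(0,),loss='soft_l1') for y in np.arange(-3,3.2,.4)),key=lambda s:s.cost)
x=best.x; print(x,best.cost,np.round(best.fun,1))
out=[]
for k in ('l1','l2'):
    im=cv2.imread(f'pics/{k}.png'); C=loadC(k+'.npy'); P=pts(x)
    big=cv2.resize(im[80:280,225:425],(400,400),interpolation=cv2.INTER_CUBIC)
    def d(q,col,z):
        for a in q:
            u=proj(C,[*a,z]); cv2.circle(big,(int((u[0]-225)*2),int((u[1]-80)*2)),1,col,-1)
    d(P,(0,0,255),68)
    t=np.linspace(0,6.28,60)[:,None]; 
    d(x[:2]+14.5*np.hstack([np.cos(t),np.sin(t)]),(0,255,0),75)
    d(x[:2]+33*np.hstack([np.cos(t),np.sin(t)]),(255,255,0),22)
    out.append(big)
cv2.imwrite('pics/fit.png',np.hstack(out))
E
python3 fit.py
```

```text
[531.86022256 126.76684383  -3.64464763] 106.30107022584382 [ -2.4   0.1 -11.6 -40.9   0.8  -2.   -1.7   0.  -11.9 -40.8   0.7  -1.2]
```

View pics/fit.png

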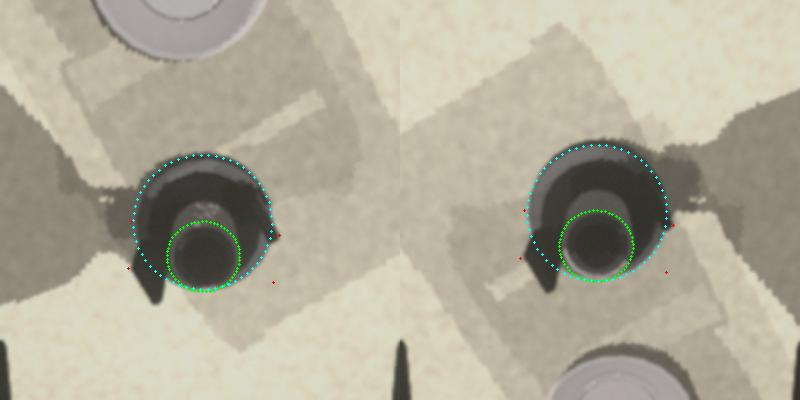

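```bash
sed -i "s/^obs=.*/obs={'l1':[(133,268,1),(155,303,0),(278,240,3)],'l2':[(124,258,3),(148,292,2),(272,228,1)]}/" fit.py
python3 fit.py
```

```text
[531.93388721 126.71163789  -9.29901031] 8.118282398448462 [-2.6 -0.3 -0.9  1.9  0.9 -1.4 -1.8 -0.6 -1.   2.3  0.9 -0.8]
```

View pics/fit.png

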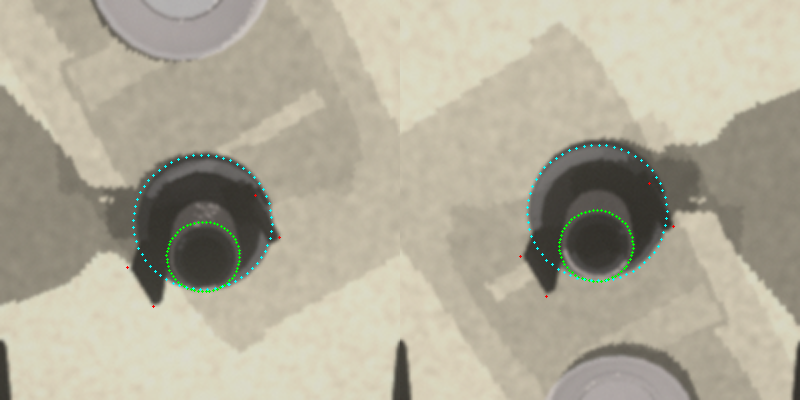

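```bash
python3 - <<'E'
from h import *
t=[488,-222,98]; crops=[]
for i,yaw in enumerate((-1.5,1.6),1):
    p,q=view(t,yaw,230); bot.movep(p,q); bot.pause(.3)
    C=cam('wrist'); im=capture('wrist')
    for k,z in {'socket':90,'rim':98}.items():
        for d in spot_point('wrist',k)[:1]: print(k,round(d['score'],2),np.round(d['at']),np.round(at_z(C,d['at'],z),1))
    crops.append(cv2.resize(im[80:280,225:425],(400,400),interpolation=cv2.INTER_CUBIC)); save('s%d'%i,im)
    np.save('s%d.npy'%i,np.array(list(C[0])+list(C[1].ravel())+list(C[2:])))
save('sc',np.hstack(crops)); print(bot.current_t())
E
```

```text
socket 0.72 [324. 191.] [ 493.9 -219.8   90. ]
rim 0.78 [323. 196.] [ 491.2 -218.8   98. ]
socket 0.68 [330. 197.] [ 487.8 -217.6   90. ]
rim 0.76 [327. 200.] [ 488.6 -220.5   98. ]
12.4583
```

View pics/sc.png

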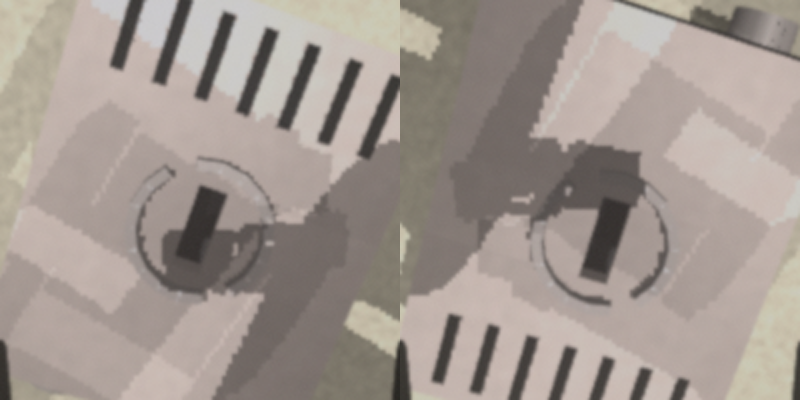

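```bash
cat > fits.py <<'E'
from h import *
from scipy.optimize import least_squares
# order: far-left, far-right, near-right, near-left in crop
obs={'s1':[(201,185),(227,193),(199,265),(174,256)],'s2':[(204,197),(229,206),(208,283),(181,274)]}
loc=np.array([[19.75,6.75],[19.75,-6.75],[-19.75,-6.75],[-19.75,6.75]])
def pts(x,l=loc):
    c,s=np.cos(x[2]),np.sin(x[2]); return l@np.array([[c,s],[-s,c]])+x[:2]
def res(x,ks):
    r=[]
    for k in ks:
        C=loadC(k+'.npy'); P=pts(x)
        if k=='s2': P=np.roll(P,2,axis=0) if flip else P
        for p,o in zip(P,obs[k]): r+=list(proj(C,[*p,90])-np.array([225+o[0]/2,80+o[1]/2]))
    return r
for k in obs:
    C=loadC(k+'.npy'); W=[at_z(C,(225+u/2,80+v/2),90)[:2] for u,v in obs[k]]
    print(k,np.round(W,1).tolist(),'len',np.linalg.norm(W[0]-W[3]).round(1),'wid',np.linalg.norm(W[0]-W[1]).round(1),'c',np.mean(W,0).round(1),'yaw',np.arctan2(*(W[0]+W[1]-W[2]-W[3])[::-1]).round(3))
flip=True
best=min((least_squares(res,[489,-220,y],args=(('s1','s2'),)) for y in (0,1.5,3,-1.5)),key=lambda s:s.cost)
x=best.x; print(x,best.cost,np.round(best.fun,1))
out=[]
for k in obs:
    im=cv2.imread(f'pics/{k}.png'); C=loadC(k+'.npy')
    big=cv2.resize(im[80:280,225:425],(400,400),interpolation=cv2.INTER_CUBIC)
    def d(q,col,z):
        for a in q:
            u=proj(C,[*a,z]); cv2.circle(big,(int((u[0]-225)*2),int((u[1]-80)*2)),1,col,-1)
    d(pts(x),(0,0,255),90)
    t=np.linspace(0,6.28,60)[:,None]; u=np.hstack([np.cos(t),np.sin(t)])
    d(x[:2]+28*u,(0,255,0),98); d(x[:2]+33*u,(255,255,0),98)
    out.append(big)
cv2.imwrite('pics/fits.png',np.hstack(out))
E
python3 fits.py
```

```text
s1 [[511.4, -219.8], [508.6, -231.7], [473.9, -221.6], [477.4, -209.8]] len 35.4 wid 12.2 c [ 492.8 -220.7] yaw -0.285
s2 [[470.9, -220.7], [474.7, -209.3], [511.6, -217.6], [507.6, -230.3]] len 37.9 wid 12.0 c [ 491.2 -219.5] yaw 2.905
[ 491.9673546  -220.09842299    6.02071113] 16.56367991882659 [-1.1 -1.7  0.2 -0.8 -0.3  2.8 -1.6  2.8 -0.9  0.3  1.  -0.  -1.2  1.2
 -1.6  1.7]
```

View pics/fits.png

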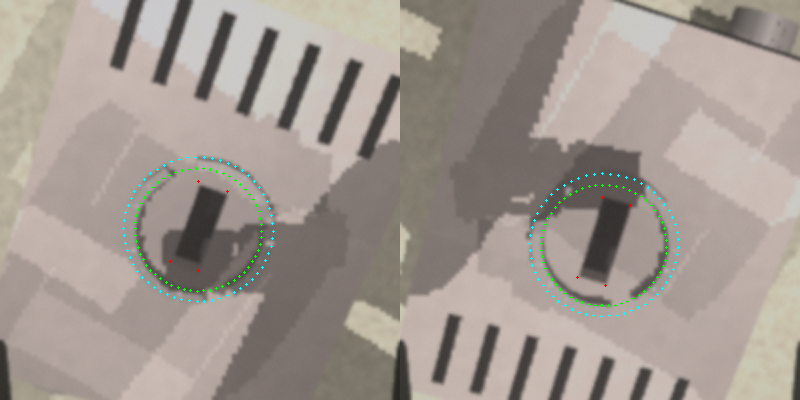

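```bash
python3 - <<'E'
from h import *
for k,P in {'s1':[(160,84),(203,99),(245,114),(286,130),(327,144),(368,158)],'s2':[(55,316),(92,327),(132,338),(171,349),(210,360),(247,370),(285,380)]}.items():
    C=loadC(k+'.npy'); W=np.array([at_z(C,(225+u/2,80+v/2),90)[:2] for u,v in P]); a=np.polyfit(W[:,1],W[:,0],1)[0]; print(k,'yaw',-np.arctan(a))
q=down(1.697); x,y=531.9,126.7
bot.movep([x,y,120],q); bot.move_l([x,y,38],v=80); 
print(bot.current_tool_pos(),bot.current_contact_force())
claw.close_gripper(30); bot.pause(.2); print(bot.current_opening(),bot.current_contact_force(),bot.current_ft_torque())
bot.move_l([x,y,48],v=40); print(bot.current_opening(),bot.current_contact_force())
bot.move_l([x,y,160],v=120); bot.pause(.2)
print(bot.current_opening(),bot.current_contact_force(),bot.current_ft_torque(),bot.current_t())
im=capture('wrist'); save('g',im)
E
```

```text
s1 yaw -0.26557183486943775
s2 yaw -0.2664371997021123
[532.26006671 126.76990306  38.47995908] [ 1.29765659 -0.27885449  0.62418869]
46.631597494830665 [-2.62128512 -2.41370665 11.72204683] [-0.33012946  0.47265432 -0.12433683]
46.05629591286796 [-0.34484138  0.54388166 -2.50580489]
45.92887266419985 [ 0.26418043  0.29365675 -1.66313791] [ 0.01836452 -0.01755168 -0.00877349] 17.375
```

View pics/g.png

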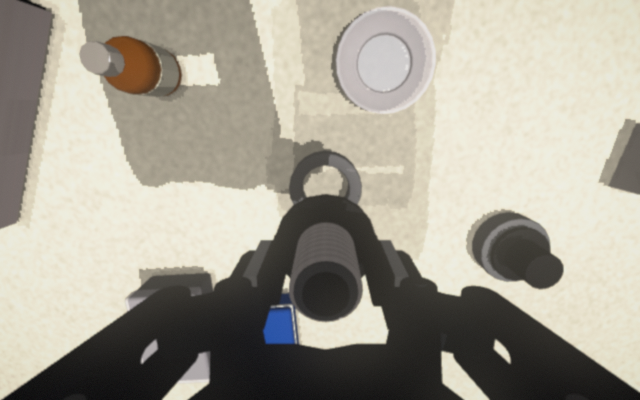

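```bash
python3 - <<'E'
from h import *
c=get_calibration('wrist'); T=np.array(c['tool_from_camera']); f=200/np.tan(np.radians(c['vfov'])/2)
for u in [(326,291),(326-34,291),(326+34,291),(326,259),(326,320)]:
    d=T[:3,:3]@np.array([(u[0]-c['cx'])/f,(u[1]-c['cy'])/f,1]); print(u,(T[:3,3]+d*(-36.5-T[2,3])/d[2]).round(1))
# go above socket
q=down(-0.266+np.pi/2); x,y=492,-220.1
bot.movep([x,y,170],q); bot.move_l([x,y,133],v=80); bot.pause(.4)
print(bot.current_tool_pos(),bot.current_contact_force(),bot.current_t())
im=capture('scene'); C=cam('scene'); u=proj(C,[x,y,110]).astype(int); print(u)
save('a',cv2.resize(im[u[1]-60:u[1]+60,max(0,u[0]-80):u[0]+80],(800,600) if u[0]>80 else None,fx=4,fy=4,interpolation=cv2.INTER_CUBIC))
E
```

```text
(326, 291) [  0.3  -2.4 -36.5]
(292, 291) [-12.3  -2.4 -36.5]
(360, 291) [ 13.   -2.4 -36.5]
(326, 259) [  0.3 -15.5 -36.5]
(326, 320) [  0.3  10.1 -36.5]
[ 492.05146892 -220.15684769  133.18939336] [ 1.12926222 -1.29275604 -1.38414938] 19.7583
[140 244]
```

View pics/a.png

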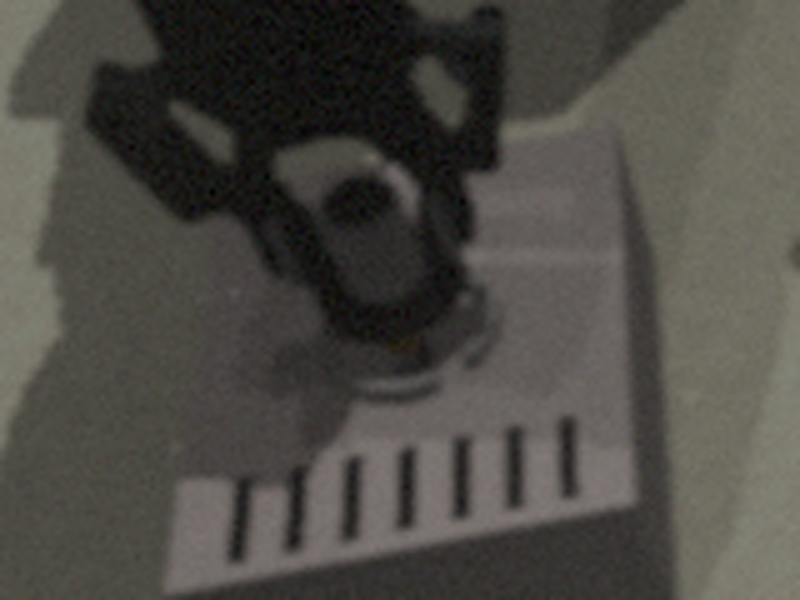

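```bash
python3 - <<'E'
from h import *
x,y=492,-220.1
r=bot.move_l([x,y,103],v=15,force_limit=5)
bot.pause(.1)
print(r,np.round(bot.current_tool_pos(),1),np.round(bot.current_contact_force(),1),np.round(bot.current_ft_torque(),2),bot.current_opening(),bot.current_t())
E
```

```text
True [ 492.  -220.1  107.5] [-1.4  0.   4.7] [ 0.09  0.11 -0.04] 46.51212967114804 21.425
```

```bash
python3 - <<'E'
from h import *
x,y=492,-220.1
r=bot.move_l([x,y,104],v=8,force_limit=5)
bot.pause(.2)
print(r,np.round(bot.current_tool_pos(),1),np.round(bot.current_contact_force(),1),np.round(bot.current_ft_torque(),2),bot.current_t())
E
```

```text
True [ 492.  -220.1  107.5] [-1.7  0.9  6.2] [ 0.13  0.22 -0.02] 21.8333
```

```bash
python3 - <<'E'
from h import *
p=np.array(bot.current_tool_pos()); 
bot.move_l([492,-220.1,p[2]+0.2],v=5); bot.pause(.2)
f0=np.array(bot.current_contact_force()); m0=np.array(bot.current_ft_torque()); print(np.round(f0,1),np.round(m0,2),np.round(bot.current_tool_pos(),1))
q=np.array(bot.current_q()); q6=q[5]; a=0; hits=0
while a<1.4:
    a+=0.04 if a<0.7 else 0.02
    q[5]=q6+a; bot.move_j(q); bot.pause(.05)
    f=np.array(bot.current_contact_force()); m=np.array(bot.current_ft_torque())
    print(round(a,2),np.round(f,1),np.round(m,3),round(bot.current_q()[5]-q6,3),round(bot.current_t(),1))
    if abs(m[2]-m0[2])>0.15 or np.linalg.norm(f-f0)>15: print('STOP'); break
print(np.round(bot.current_tool_pos(),1),bot.current_opening())
E
```

```text
[ 0.3 -0.4 -2.5] [-0.04 -0.04  0.01] [ 492.  -220.1  107.6]
0.04 [-0.9  0.7 -1.3] [-0.05  -0.048 -0.05 ] 0.039 22.7
0.08 [ 0.4  0.  -1.3] [-0.066  0.03  -0.004] 0.078 23.0
0.12 [-0.1  0.1 -1.3] [-0.033  0.028 -0.054] 0.118 23.3
0.16 [-0.2 -0.3 -1. ] [-0.071 -0.02   0.028] 0.158 23.6
0.2 [-0.   0.3 -2.3] [-0.037  0.05  -0.015] 0.198 23.9
0.24 [ 0.5 -0.2 -1. ] [ 0.001 -0.009 -0.03 ] 0.238 24.2
0.28 [-0.2  0.4 -1.9] [-0.044 -0.005  0.032] 0.278 24.5
0.32 [ 0.1  0.6 -1.6] [-0.009  0.065 -0.017] 0.318 24.8
0.36 [-0.6 -0.1 -0.7] [-0.095  0.004  0.058] 0.358 25.1
0.4 [-0.7 -0.7 -0.4] [-0.048  0.021  0.006] 0.398 25.4
0.44 [-0.3 -0.4 -3.1] [-0.086  0.044 -0.012] 0.438 25.7
0.48 [-0.8  0.1 -1.7] [-0.046  0.026 -0.024] 0.478 26.0
0.52 [ 0.1 -0.7 -1.1] [-0.106  0.075  0.05 ] 0.518 26.3
0.56 [ 0.4 -0.2 -1.4] [-0.031  0.018  0.017] 0.558 26.6
0.6 [ 0.7  0.4 -0.8] [-0.048 -0.013  0.022] 0.598 26.9
0.64 [-0.3 -0.8 -2.2] [-0.036  0.091 -0.006] 0.638 27.2
0.68 [-1.1 -0.4 -1.1] [-0.044  0.12  -0.043] 0.678 27.5
0.72 [-2.1 -0.2  0.6] [-0.093  0.229  0.015] 0.718 27.8
0.74 [-1.8  0.4  0.4] [0.009 0.217 0.018] 0.739 28.1
0.76 [-2.4  0.4 -0.2] [0.004 0.278 0.03 ] 0.759 28.4
0.78 [-0.9 -0.1 -0.2] [ 0.023  0.223 -0.012] 0.779 28.7
0.8 [-1.5  0.1 -0.6] [-0.034  0.255  0.013] 0.8 29.0
0.82 [-1.8  0.5 -0.6] [-0.001  0.218 -0.027] 0.82 29.3
0.84 [-0.8 -0.4 -1.2] [-0.069  0.107 -0.   ] 0.839 29.6
0.86 [-0.4 -0.5 -0.6] [-0.07   0.05   0.063] 0.859 29.9
0.88 [-0.6 -0.2 -1.1] [-0.045  0.1   -0.016] 0.879 30.2
0.9 [-1.2  0.9  0.1] [-0.011  0.342  0.008] 0.899 30.5
0.92 [-4.1 -0.1  1.9] [-0.008  0.641  0.052] 0.919 30.8
0.94 [-5.7  0.2  1.7] [0.091 0.949 0.095] 0.939 31.1
0.96 [-6.4  0.9  3.4] [0.021 1.193 0.14 ] 0.959 31.4
0.98 [-8.8  0.4  4.5] [0.026 1.419 0.188] 0.979 31.7
STOP
[ 491.3 -220.   107.6] 46.139744671051304
```

```bash
python3 - <<'E'
from h import *
q=np.array(bot.current_q()); q[5]-=0.035; bot.move_j(q); bot.pause(.2)
print(np.round(bot.current_contact_force(),1),np.round(bot.current_ft_torque(),2))
claw.gripper_open(); bot.pause(.3)
print(bot.current_opening(),np.round(bot.current_contact_force(),1))
p=np.array(bot.current_tool_pos()); bot.move_l([p[0],p[1],175],v=60); bot.pause(.2)
yaw=np.arctan2(*R.from_quat(bot.current_ee_rot()).as_matrix()[:2,0][::-1])
pp,qq=view([492,-220,110],yaw,230); bot.movep(pp,qq); bot.pause(.3)
C=cam('wrist'); im=capture('wrist'); save('e',im); print(yaw,bot.current_t())
np.save('e.npy',np.array(list(C[0])+list(C[1].ravel())+list(C[2:])))
save('ec',cv2.resize(im[110:260,225:425],(800,600),interpolation=cv2.INTER_CUBIC))
E
```

```text
[-1.4 -0.3  0.5] [-0.    0.39 -0.02]
85.07290775753857 [-0.1  1.1 -0.6]
0.3608497418894425 35.0833
```

View pics/ec.png

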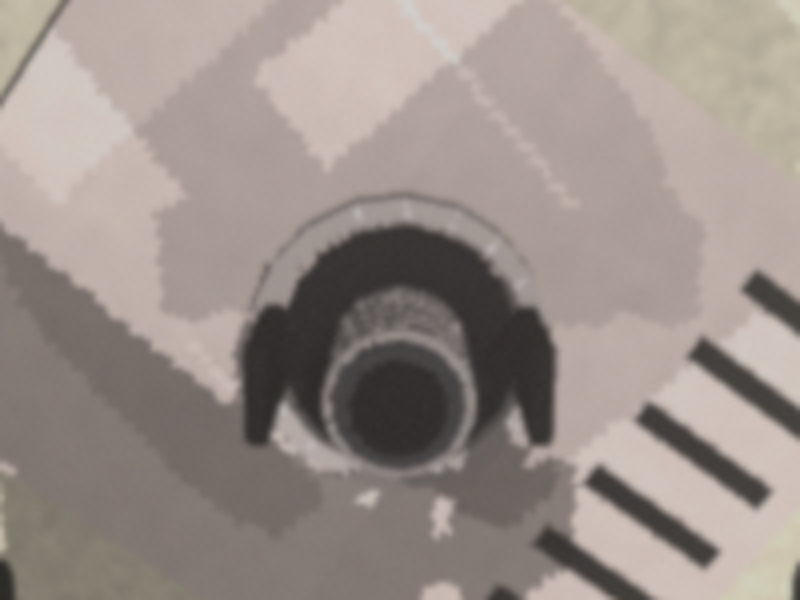

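```bash
python3 - <<'E'
from h import *
C=loadC('e.npy')
g=lambda u,v,z: at_z(C,(225+u/4,110+v/4),z)[:2]
a,b=g(245,440,136),g(553,440,136); print(a,b,np.linalg.norm(a-b),(a+b)/2)
c,d=g(323,400,143),g(475,400,143); print('core dia',np.linalg.norm(c-d),(c+d)/2)
print('yaw y-axis',np.arctan2(*(b-a)[::-1]), 'turned', -0.266+np.pi/2-np.arctan2(*(b-a)[::-1]))
E
```

```text
[ 466.73817304 -238.575205  ] [ 522.58456078 -217.45227595] 59.70759712741271 [ 494.66136691 -228.01374048]
core dia 28.34383417980671 [ 491.04711966 -218.35724507]
yaw y-axis 0.36160178644738805 turned 0.9431945403475085
```

```bash
python3 - <<'E'
from h import *
print(np.round(bot.current_contact_force(),1),bot.current_t()); bot.sign_off()
E
```

```text
[0.3 0.9 0.7] 35.0833
the job is handed in; nothing more can be done
```

The lamp cartridge is in the socket, turned to its stop with both tabs sprung out, and I handed the job in at about 35 s. The system gives no verdict, so this rests on my own checks.

- **Pick-up:** I located the lamp at (532, 127) and the socket at (492, -220), yaw -0.266 rad, from opposite wrist views. I then gripped the tabs with 30 N and lifted the cartridge clear.
- **Seating:** I lowered it with a 5 N limit, and it went firm at the height expected for the disc on the box top. The largest downward reading was about 6 N.
- **Turning:** I turned it clockwise in small steps. The moment began to rise at about 0.91 rad, and I stopped at 0.98 rad with 0.19 N m. I backed off 0.035 rad to take out the strain before letting go.
- **Last checks:** The final picture gives 59.7 mm across the outer tab faces (60 mm is fully sprung out) and a turn of about 0.94 rad from the slot. The core top shows within 2 mm of the socket centre. The gripper was clear, with only noise on the force reading.

**Disagreements:**
- The finger opening read about 46 mm on the squeezed tabs, where 48 mm was expected.
- One wrist view while holding the lamp suggested it sat 2.4 mm off-centre in the grip. The insertion did not bear that out.
- The midpoint between the tab tops in the final picture came out about 8 mm from the socket centre. I only used the near corners of the tabs for that, so I relied on the core-top figure instead.

I did not re-measure the bystanders at the end, but the arm stayed clear of them throughout.

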